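# Blank off a manifold plate in the leak-test jig

## Task

The manifold plate lies loose and cocked on the sprung ejector bar of the blanking jig. Press it down level so that it sits flat on the bed, and push it back until its whole rear edge is flush against the rubber face of the fence; finish while still holding it there with one firm diagonal push, down on the bed and back on the fence together (do not let go: the test is run while you hold it). Leave the other things on the worktop where they are.

Things in the scene. Friction and masses are not known exactly. Their poses are not given: they have to be found in the camera images.
- jig: Blanking jig, fixed to the worktop between the testers, turned up to 0.3 rad: dark foot plate (150 x 190 x 8 mm), aluminium bed, blue fence, orange ejector bar. Origin on the worktop (z = 0); x points from the open front to the fence, y along the fence. Bed: top at z = 20 mm, x -75 to +42 mm, y +-85 mm. The fence's rubber face is the plane x = 42 mm, y +-82 mm
- bed: Flat polished aluminium bed plate of the jig, 12 mm thick, its top 20 mm above the worktop. Its frame is turned like the jig's; origin 12 mm below its top. The bed and the ejector bar are slippery (friction about 0.25)
- fence: Blue upright fence of the jig, 170 mm long, with a black rubber facing; its top is 55 mm above the worktop (35 mm above the bed). Frame turned like the jig's, origin 8 mm straight above the jig's origin (the fence's face is at x = 42 mm of it too)
- ejector_bar (a joint): Sprung orange ejector bar, 92 x 9 mm, along the jig's x at jig y = +30 mm, x -60 to +32 mm. 0 (m) = fully up, standing 8 mm above the bed; 0.008 = flush with the bed, where the spring pushes up with about 4.8 N (3.2 N at 0). It springs up again when let go
- manifold: Loose manifold plate, about 0.3 kg: aluminium plate 60 (x) x 110 (y) x 14 mm, grey boss on top. Origin at the centre of its underside, x to its rear edge (four small dark ports), z up. Starts with its +y end propped on the ejector bar (cocked 5 degrees about x), rear edge 18 to 42 mm short of the fence, turned up to 0.18 rad from the jig. Seated: origin at jig x = 12 mm, z = 20 mm
- boss_top (a point): Point on the flat top of the manifold's boss, above the plate's origin, 44 mm over its underside. The boss rises 30 mm from the plate (z 14 to 44 mm of the manifold's frame), x -22 to +12 mm, y +-20 mm (40 mm wide). Its front is upright up to z = 30 mm; above that a 45 degree bevel runs back to x = -8 mm
- back_edge (a point): Middle of the manifold plate's rear edge face, 30 mm behind its origin, 7 mm above its underside. Seated, it is at jig x = 42 mm, jig z = 27 mm
- tee_brass: Brass tee fitting, 22 x 52 x 35 mm. Bystander, leave it; origin at the centre of its underside
- pvc_cap: Dark grey plastic end cap, 65 mm across, 26 mm high. Bystander, leave it; origin at the centre of its underside
- coupler: Brass and silver coupler standing on end, 22 mm across, 60 mm high. Bystander, leave it; origin at the centre of its underside
- seal_ring: Black rubber seal ring, 71 mm across, 11 mm high. Bystander, leave it; origin at the centre of its underside
- strap_roll: Roll of black strap, 55 mm across, 17 mm high. Bystander, leave it; origin at the centre of its underside
Things that resemble listed ones, but are neither listed nor needed, are in the scene too. There is more than one size of the manifold; the one meant has the size given above.

How it is judged:
At the end, for the whole second after the job is handed in: Held still: rear edge within 2.5 mm of the fence's rubber and within 30 mm of its middle, plate within about 2 degrees of parallel to fence and bed, down on the bed (bar down 6.5 mm or more), with at least 2.5 N on the fence and 2.5 N on the bed at once, pushed by the robot (x of back_edge in the frame of jig above 0.0395 m and y of back_edge in the frame of jig between -0.03 and 0.03 m and angle between the x axis of manifold and the x axis of jig, either way round below 0.04 rad and angle between manifold's own z axis and vertical below 0.03 rad and height (world z) of back_edge below 0.0288 m and value of joint ejector_bar above 0.0065 m and contact force between manifold and fence above 2.5 N and contact force between manifold and bed above 2.5 N and contact force between any of the fingers, the arm and manifold above 2.5 N and linear speed of manifold below 0.01 m/s); the arm keeps its last pose, push and grip.
It fails at once if a bystander is moved more than 30 mm (distance of any of tee_brass, pvc_cap, coupler, seal_ring, strap_roll from where it was at the start of the episode above 0.03 m).
It also fails if it takes over 40 s, if anything falls off the work surface, if the arm or the gripper's body presses on something with over 40 N, if the wrist force passes 120 N, or if a joint passes its speed limit or range.

## Robot

A 7-joint arm with a two-finger parallel gripper is mounted at the origin on the work surface; the furniture and walls round the work are solid. World frame = base frame: x ahead of the robot, y to its left, z up, the work surface at z = 0. Lengths are in m, angles in rad, forces in N, time in s.
With the tool pointing down it reaches from about 0.4 to 0.85 m from the base axis. Payload 10.4 kg.
Tool frame: the origin (TCP) lies between the finger pads; the fingertips stand tip_extent ahead of it and the grasp point (between the pads) lies 2 mm behind it (tip_extent is the distance from the TCP to the fingertips, in m); z points along the fingers, y is the direction in which the jaws open and shut (so a half turn about z gives the same grasp; the last joint's range is limited). The gripper opens to 87 mm and grips with 3 to 60 N. Pads are 19 mm wide; open, the fingers measure 117 mm over their backs; the gripper's body (75 mm by 190 mm) begins 51 mm behind the grasp point.
Start: joints at [-1.173, 0.332, -0.065, 1.46, 0.022, 1.35, -0.088], TCP at [0.255, 0.571, 0.214] pointing down, gripper open.
Joint ranges: [-2.6, 2.6], [-0.5, 2.12], [-1.47, 1.34], [0.16, 2.42], [-1.27, 4.41], [0.06, 2.06], [-2.6, 2.6]. Speed limits (rad/s): [2.22, 2.22, 2.79, 2.79, 3.14, 3.14, 3.14].

## Interface

Orientations are given as a unit quaternion [x, y, z, w].
In Python, from bench import read_state, camera, camera_params, close_job, tip_extent gives the robot as it stands. The module is installed in compiled form; this text tells all that it offers.
- The arm moves only by the tool send_rows, never from a script. Its argument "steps" is a list of rows, each a list of 7 numbers: the turn, a rotation vector about the tool's x, y, z in degrees, then the shift along the tool's x, y, z in m, then the gripper's target within -1 to 1 (shut at 1, half-way at 0, fully open at -1). In form: [[ax, ay, az, x, y, z, jaw], ...]. A call has exactly 10 rows; each row shifts and turns the pose as measured when the row begins, along the tool's axes as they then stand; what a row does not reach is not made up. A row lasts 1/10 s, in which the tool goes at most 50 mm and 8.59 degrees, less where a joint would pass 70% of its speed; a pose out of reach is approached as far as the arm can. A call with a gripper value outside its range is refused whole. The fingers move at their own pace and stop on an object; "force" is the grip in N (left out, the last holds). Time passes only in rows, so rows that do not move let the fingers close, or fill a call up. It gives the time, the measured TCP pose, the force and the opening at its end, in the units of the state.
- read_state(): the state, without advancing time (a new reading comes with each control period).
- camera(name): name is "scene" or "side" or "wrist"; returns (picture, depth): 400x640x3 uint8, blue, green, red; 400x640 float32, m along the optical axis (not along the pixel's ray), 0 where there is no reading.
- camera_params(name): a dict with "camera_matrix" (3x3 intrinsics, pixels), "world_from_camera" (4x4, takes a point from camera to world coordinates). Camera axes: x right, y down, z forward; pixel columns grow to the right and rows downward; lengths in m; the calibration is good to about 2 mm. A picture is of the moment at which its call begins: read the wrist's pose just before it. camera_params takes no time and is no camera call; for the wrist camera it gives the pose at the moment of the call.
- close_job(): hands the job in, once; it reports no verdict.
The state is a dict: "time": time; "joint_positions": joint angles; "joint_vel": joint speeds; "joint_torque": joint torques, N m; "ee_pos": TCP position; "eef_rot": TCP orientation; "ft_force": force on the tool from outside, world axes, zero at the start; "torque": the same for the moment, N m; "width": finger opening in m.
Only numpy, scipy, OpenCV 4.12 (cv2) and the standard library are available. Lean on these libraries where they do the work, as an engineer would, in place of code of your own. Each camera call takes 0.05 s, during which the arm holds its last target.

## Working session

There is one attempt and no reset: what is moved stays moved. The work goes in short steps, Python scripts to look and compute and a tool call to move; the robot and the scene stay as the last step left them, time stands still between calls to the robot, and variables do not carry over. Pictures are saved under pics/ and viewed, and the job is handed in when it is done.

Besides the shell and the picture viewer there is one more tool, called after "Call:" by a JSON object that holds its "name" and its "arguments", one argument or row to a line. send_rows: Moves the arm, as the interface text tells. Its arguments: {"type":"object","properties":{"steps":{"type":"array"},"force":{"type":"number"}},"required":["steps"]}

```bash
mkdir -p pics
python3 - <<'E'
from bench import *
import cv2
s=read_state();print(s);print(tip_extent if not callable(tip_extent) else tip_extent())
for n in("scene","side"):
    p,d=camera(n);cv2.imwrite(f"pics/{n}0.png",p);c=camera_params(n);print(n,c)
    import numpy as np;np.savez(f"{n}0.npz",p=p,d=d,K=c["camera_matrix"],T=c["world_from_camera"])
E
```

```text
{'time': 0.0, 'joint_positions': array([-1.17258171,  0.33286533, -0.06471934,  1.46094198,  0.02163223,
        1.34989482, -0.08850338]), 'joint_vel': array([ 0.00031534,  0.00067607,  0.00099398,  0.00061426, -0.00080178,
       -0.00143545, -0.00074665]), 'joint_torque': array([-2.07437902e-04, -6.23238444e+01,  2.46100343e-02, -3.89906573e+01,
       -6.14304794e-02,  3.95993760e-02,  1.33343992e-04]), 'ee_pos': array([0.25515786, 0.57010653, 0.21295777]), 'eef_rot': array([ 2.08837169e-01,  9.77950172e-01, -6.98838609e-04, -1.02844920e-04]), 'ft_force': array([-0.86798513,  0.25251508, -0.04799752]), 'torque': array([-0.03105537, -0.02532843,  0.01082577]), 'width': 0.08691695836816969}
0.017
scene {'camera_matrix': array([[486.28611918,   0.        , 315.34063737],
       [  0.        , 486.28611918, 193.09342623],
       [  0.        ,   0.        ,   1.        ]]), 'world_from_camera': array([[-0.99259875,  0.0683245 , -0.1003966 ,  0.69176707],
       [ 0.12037402,  0.44424594, -0.8877813 ,  0.92171803],
       [-0.01605643, -0.89329576, -0.44918246,  0.55374989],
       [ 0.        ,  0.        ,  0.        ,  1.        ]])}
side {'camera_matrix': array([[440.57606973,   0.        , 323.03559172],
       [  0.        , 440.57606973, 203.81259791],
       [  0.        ,   0.        ,   1.        ]]), 'world_from_camera': array([[-0.98451253, -0.09962451,  0.1442568 ,  0.40052023],
       [-0.17499126,  0.60835257, -0.77413514,  0.89052908],
       [-0.01063616, -0.78738943, -0.61636415,  0.81822659],
       [ 0.        ,  0.        ,  0.        ,  1.        ]])}
```

View pics/scene0.png

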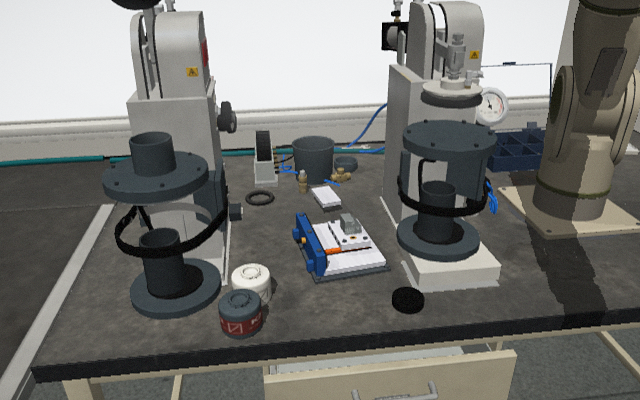

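View pics/side0.png

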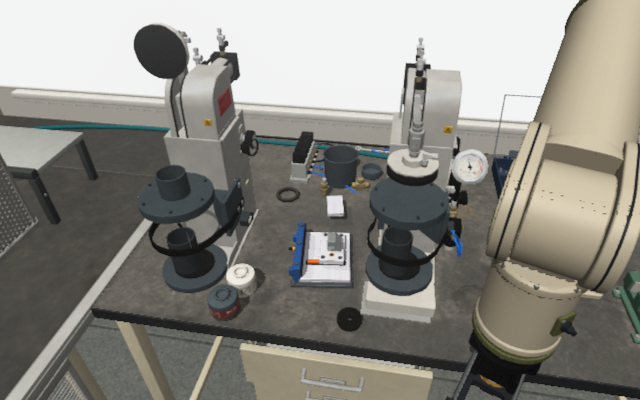

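Both views show the jig near scene (340,245) and side (322,258), fence away from the robot (+x). The tester on the right stands close to the robot's side of it. Next, an enlarged crop.

Run:
```python
import cv2,numpy as np
a=np.load("scene0.npz")["p"][175:290,280:400];b=np.load("side0.npz")["p"][185:300,275:375]
cv2.imwrite("pics/c0.png",cv2.resize(a,None,fx=5,fy=5,interpolation=cv2.INTER_CUBIC))
cv2.imwrite("pics/c1.png",cv2.resize(b,None,fx=5,fy=5,interpolation=cv2.INTER_CUBIC))
```

```text
(no output)
```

View pics/c0.png

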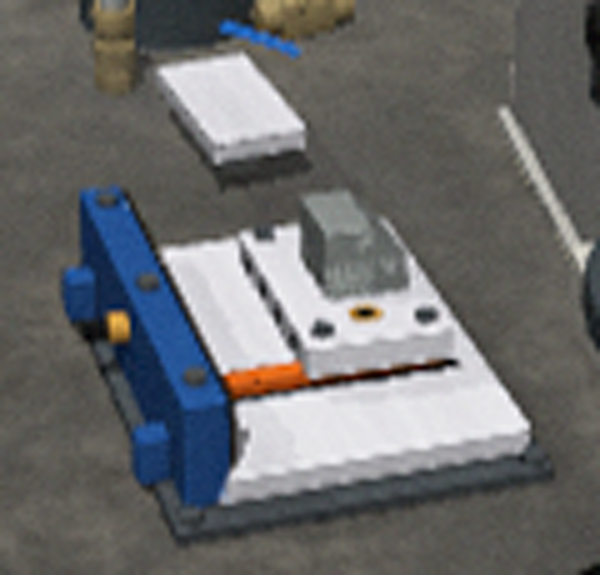

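View pics/c1.png

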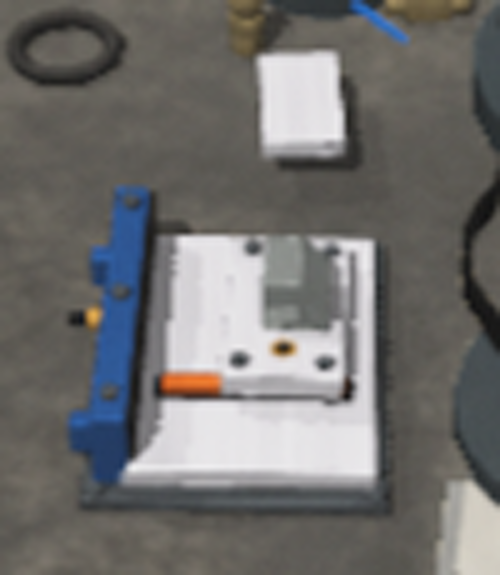

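The manifold is the plate with the grey boss lying on the orange bar (scene crop: boss (350,240), fence left). The look-alike is the plain white plate at crop (230,105), which has no boss and is smaller. Next I measure in world coordinates.

```bash
cat > h.py <<'E'
import numpy as np,cv2
def load(n):
    a=np.load(n);return a["p"],a["d"],a["K"],a["T"]
def cloud(d,K,T):
    v,u=np.mgrid[:400,:640]
    X=np.stack([(u-K[0,2])/K[0,0]*d,(v-K[1,2])/K[1,1]*d,d],-1)
    return X@T[:3,:3].T+T[:3,3]
def ray(uv,K,T,z):
    r=T[:3,:3]@np.array([(uv[0]-K[0,2])/K[0,0],(uv[1]-K[1,2])/K[1,1],1]);c=T[:3,3]
    return c+r*(z-c[2])/r[2]
E
python3 - <<'E'
from h import *
for n in("scene0.npz","side0.npz"):
    p,d,K,T=load(n);W=cloud(d,K,T)
    h=cv2.cvtColor(p,cv2.COLOR_BGR2HSV)
    roi=np.zeros(d.shape,bool)
    roi[(slice(205,285),slice(290,390)) if 'scene' in n else (slice(220,292),slice(285,358))]=1
    for nm,m in(("blue",(abs(h[...,0]-110)<12)&(h[...,1]>150)),("orange",(h[...,0]<12)&(h[...,1]>180))):
        m=m&roi&(d>0);P=W[m];print(n,nm,m.sum(),P.min(0).round(3),P.max(0).round(3))
        if nm=="blue":
            t=P[abs(P[:,2]-np.percentile(P[:,2],95))<.004];l=cv2.fitLine(t.astype(np.float32),cv2.DIST_L2,0,.001,.001).ravel();print(" top",len(t),t.mean(0).round(4),np.degrees(np.arctan2(l[1],l[0])))
        else:
            l=cv2.fitLine(P.astype(np.float32),cv2.DIST_L2,0,.001,.001).ravel();print(l.round(3),np.degrees(np.arctan2(l[1],l[0])))
    # heightmap (tester surroundings)
    ok=(d>0)
    for zlo,zhi in((.04,.1),(.1,.2),(.2,.3),(.3,.45),(.45,.6)):
        m=ok&(W[...,2]>zlo)&(W[...,2]<zhi)&(W[...,1]>0)&(W[...,1]<.9)&(W[...,0]>0)&(W[...,0]<1)
        H,_,_=np.histogram2d(W[m][:,0],W[m][:,1],bins=[20,18],range=[[0,1],[0,.9]])
        print(n,zlo,zhi);print("\n".join("".join("#" if v>3 else "." for v in r) for r in H))
E
```

```text
scene0.npz blue 34 [0.607 0.033 0.01 ] [0.632 0.181 0.056]
 top 3 [0.6163 0.0546 0.0509] 108.30673
scene0.npz orange 71 [0.495 0.12  0.019] [0.591 0.176 0.053]
[0.98  0.177 0.095 0.557 0.131 0.023] 10.21877
scene0.npz 0.04 0.1
.#................
##................
..................
..................
##................
####..............
.####.............
#####.............
#####.............
..#...............
.##...............
..##..............
####..............
....#.............
.#.####...........
.##.###...........
.####.............
.#.##.............
.#.##.............
..................
scene0.npz 0.1 0.2
##................
##................
..................
..................
##................
.###..............
#####.............
#####.............
#####.............
..................
..................
..................
..................
..................
.#................
#####.............
.#####............
.#####............
.#####............
..................
scene0.npz 0.2 0.3
##................
##................
..................
#.................
[... 626 characters left out ...]
..
.#................
##................
##................
..................
scene0.npz 0.45 0.6
..#...............
###...............
##................
..................
..................
#.................
#.................
#.................
..................
..................
..................
..................
..................
..................
..................
##................
###...............
###...............
..#...............
..................Traceback (most recent call last):
  File "<stdin>", line 8, in <module>
    return umr_minimum(a, axis, None, out, keepdims, initial, where)
ValueError: zero-size array to reduction operation minimum which has no identity
```

Run:
```python
from h import *
M=np.full((24,20),-1.)
for n in("scene0.npz","side0.npz"):
    p,d,K,T=load(n);W=cloud(d,K,T)
    P=W[(d>0)]
    P=P[(P[:,0]>.2)&(P[:,0]<.8)&(P[:,1]>-.1)&(P[:,1]<.4)&(P[:,2]<.9)]
    if 'side' in n: P=P[~((P[:,0]<.35)&(P[:,1]>.3))]
    i=((P[:,0]-.2)/.025).astype(int);j=((P[:,1]+.1)/.025).astype(int)
    np.maximum.at(M,(i,j),P[:,2])
print("cols y from -.1 step .025")
for k,r in enumerate(M):print("x%.3f"%(.2+.025*k)," ".join("%3d"%(v*100) if v>-.5 else "  ." for v in r))
# raise: jig corners by hand, scene picture px=280+u/5,175+v/5 ; side 275+u/5,185+v/5
def s(u,v):return(280+(u)/5,175+(v)/5)
def q(u,v):return(275+u/5,185+v/5)
_,_,K1,T1=load("scene0.npz");_,_,K2,T2=load("side0.npz")
P1=K1@np.linalg.inv(T1)[:3];P2=K2@np.linalg.inv(T2)[:3]
def tri(a,b):
    X=cv2.triangulatePoints(P1,P2,np.float64(a).reshape(2,1),np.float64(b).reshape(2,1)).ravel();return (X[:3]/X[3]).round(4)
for nm,a,b in(("fencetopfar",(103,195),(130,200)),("fencebolt near",(196,376),(108,391)),("bolt far-mid",(148,281),(120,291)),
 ("bed front near top",(527,432),(378,480)),("port1",(322,328),(239,359)),("port2 fr",(427,314),(325,361)),("port far",(264,232),(252,247)),("gold",(366,313),(283,348)),("boss top far back",(303,198),(268,235)),("plate corner near front",(452,338),(343,383))):
    print(nm,tri(s(*a),q(*b)))
```

```text
cols y from -.1 step .025
x0.200  15   0  11  29  27  23   9   8   0   0   0   0   0   0  65  66   0   0   .   .
x0.225  28  28  18  29  28  23  12  12   0   0   0   0   0   0   0   0   0   0   .   .
x0.250  28  28  25  33  33  33  33  20  20  14   3   0   3   3   0   0   0   0   .   .
x0.275   .  46  46  46  46  44  38  25  25  26  26  25   3   3   0   0   0   0   .   .
x0.300   .  46  46  46  45  44  37  26  33  36  33  25  25   3   0   0   0   0   .   .
x0.325  46  46  46  46  46  44  36  33  42  40  34  31  26   3   0   0   0   0   .   .
x0.350  48  46  46  46  46  44  40  40  42  42  34  33  25   3   0   0   0   0   .   .
x0.375  41  46  46  46  45  44  37  33  40  39  33  25  25   3   0   0   0   0   .   .
x0.400  33  33  33  33  33  33  25  33  33  33  33  26  25   3   0   0   0   0 -14   .
x0.425   0   0   0   0   0   0  14  25  26  25  25  25   3   3   2   2   1   0 -13   .
x0.450   0   0   0   0   0   0   0   0   1   2   2   1   0   1   2   2   1   0 -13   .
x0.475   0   0   0   1   2   2   3   4   4   4   2   1   0   0   2   2   1   0 -13   .
x0.500   3   3   0   1   3   4
[... 673 characters left out ...]
  0   0   0   0   0   0   0   0   0   0   0   5   6   6   5   5   5   0   .   .
x0.725   0  27  28  28   0   0  11  11  10   0   .   5   6   6   5   6   6   5   .   .
x0.750   0  28  28  33  33  33  33  33  20  20  19  12   5   5   5   6   6   5   .   .
x0.775   0  33  33  46  46  45  45  44  38  24  24  24  24  24   0   5   5   0   .   .
fencetopfar [0.6221 0.0288 0.0542]
fencebolt near [0.6014 0.1691 0.0541]
bolt far-mid [0.6114 0.099  0.0538]
bed front near top [0.4713 0.1632 0.0108]
port1 [0.5458 0.1248 0.0419]
port2 fr [0.5032 0.1196 0.0416]
port far [0.555  0.0342 0.0343]
gold [0.5258 0.1107 0.0385]
boss top far back [0.5423 0.0549 0.0619]
plate corner near front [0.4936 0.1235 0.0319]
```

Run:
```python
from h import *
from bench import *
for n in("scene0.npz","side0.npz"):
    p,d,K,T=load(n);W=cloud(d,K,T);P=W[(d>0)]
    th=np.radians(65.9);R=P[:,:2]@np.array([[np.cos(th),-np.sin(th)],[np.sin(th),np.cos(th)]])
    m=(abs(R[:,1])<.2)&(P[:,2]>.05)&(R[:,0]>-.2)&(R[:,0]<.9)&(P[:,2]<1.3)&~((P[:,0]>.2)&(P[:,1]<.3))
    H,_,_=np.histogram2d(P[m][:,2],R[m][:,0],bins=[25,22],range=[[.05,1.3],[-.2,.9]])
    print(n);print("\n".join("%.2f "%(.05+.05*i)+"".join("#" if v>2 else "." for v in H[i]) for i in range(24,-1,-1)))
p,d=camera("wrist");c=camera_params("wrist");cv2.imwrite("pics/w0.png",p);print(c,read_state()["eef_rot"])
```

```text
scene0.npz
1.25 ......................
1.20 ......................
1.15 ......................
1.10 ......................
1.05 ......................
1.00 ......................
0.95 ......................
0.90 ......................
0.85 ......................
0.80 ......................
0.75 ......................
0.70 ......................
0.65 ......................
0.60 ......................
0.55 ......................
0.50 ......................
0.45 .....##...............
0.40 ....###...............
0.35 ....###...............
0.30 ...####...............
0.25 ..####................
0.20 ..####................
0.15 ..####................
0.10 ...###................
0.05 ...###................
side0.npz
1.25 ......................
1.20 ......................
1.15 ......................
1.10 ......................
1.05 ......................
1.00 ......................
0.95 ......................
0.90 ......................
0.85 ......................
0.80 ......................
0.75 ......................
0.70 ......................
0.65 ..........#####.......
0.60 ..........########....
0.55 ...............###....
0.50 ................##....
0.45 ................##....
0.40 ................##....
0.35 ................##....
0.30 ...............###....
0.25 .....#.........#......
0.20 .....#.........#......
0.15 ......................
0.10 ......................
0.05 ...##.................
{'camera_matrix': array([[293.84501004,   0.        , 321.62201949],
       [  0.        , 293.84501004, 198.14727131],
       [  0.        ,   0.        ,   1.        ]]), 'world_from_camera': array([[ 0.40682167,  0.87659314,  0.25706148,  0.18425915],
       [ 0.91350366, -0.38955434, -0.11729655,  0.60230302],
       [-0.00268193,  0.28254538, -0.95925018,  0.38513539],
       [ 0.        ,  0.        ,  0.        ,  1.        ]])} [ 2.08869678e-01  9.77943342e-01 -5.17688133e-04 -1.00613958e-04]
```

View pics/w0.png

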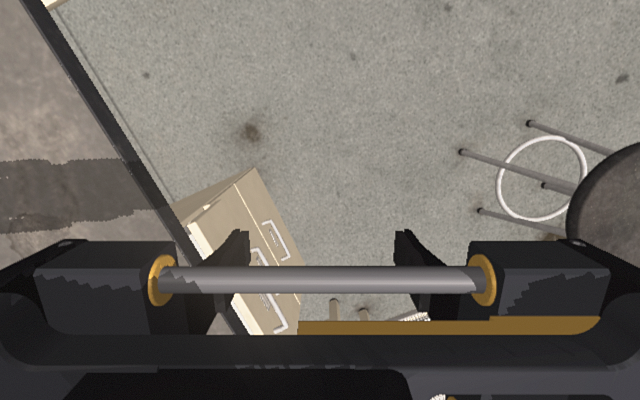

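Plan: the tester stands between the robot and the jig, so I'll swing round its front side (y > 0.35) with the tool vertical and the fingers shut. Then I come in with the camera on the fence side.

Call:
{"name": "send_rows", "arguments": {
  "steps": [
    [0,0,0,-0.03,-0.0075,-0.012,1],
    [0,0,0,-0.03,-0.0075,-0.012,1],
    [0,0,0,-0.03,-0.0075,-0.012,1],
    [0,0,0,-0.03,-0.0075,-0.012,1],
    [0,0,0,-0.03,-0.0075,-0.012,1],
    [0,0,0,-0.03,-0.0075,-0.012,1],
    [0,0,0,-0.03,-0.0075,-0.012,1],
    [0,0,0,-0.03,-0.0075,-0.012,1],
    [0,0,0,-0.03,-0.0075,-0.012,1],
    [0,0,0,-0.03,-0.0075,-0.012,1]
  ],
  "force": 20
}}

```text
time: 1.15
ee_pos: [0.5017, 0.3754, 0.3319]
eef_rot: [0.203, 0.979, -0.005, -0.003]
ft_force: [0.4, 0.3, 1.2]
width: 0.015
```

Call:
{"name": "send_rows", "arguments": {
  "steps": [
    [0,0,8.5,0,0,0,1],
    [0,0,8.5,0,0,0,1],
    [0,0,8.5,0,0,0,1],
    [0,0,8.5,0,0,0,1],
    [0,0,8.5,0,0,0,1],
    [0,0,8.5,0,0,0,1],
    [0,0,8.5,0,0,0,1],
    [0,0,8.5,0,0,0,1],
    [0,0,8.5,0,0,0,1],
    [0,0,8.5,0,0,0,1]
  ]
}}

```text
time: 2.15
ee_pos: [0.5067, 0.369, 0.3304]
eef_rot: [0.817, 0.576, -0.007, 0.002]
ft_force: [-0.0, -0.1, -0.1]
width: 0.0003
```

```bash
cat >> h.py <<'E'
def show():
    from bench import read_state
    from scipy.spatial.transform import Rotation as R
    s=read_state();M=R.from_quat(s["eef_rot"]).as_matrix()
    print("t",round(s["time"],2),"q",s["joint_positions"].round(2),"p",s["ee_pos"].round(4),"yawx",np.degrees(np.arctan2(M[1,0],M[0,0])).round(2),"z",M[:,2].round(4),"F",s["ft_force"].round(2),"w",round(s["width"],4))
    return s,M
E
python3 -c "
from h import *
s,M=show()"
```

```text
t 2.15 q [-0.93  0.32  0.31  1.25 -0.09  1.59 -0.98] p [0.5067 0.369  0.3304] yawx 70.33 z [-0.0086 -0.0119 -0.9999] F [-0.04 -0.05 -0.09] w 0.0003
```

Call:
{"name": "send_rows", "arguments": {
  "steps": [
    [0,0,7.8,0,0,0,1],
    [0,0,7.8,0,0,0,1],
    [0,0,7.8,0,0,0,1],
    [0,0,7.8,0,0,0,1],
    [0,0,7.8,0,0,0,1],
    [0,0,7.8,0,0,0,1],
    [0,0,7.8,0,0,0,1],
    [0,0,7.8,0,0,0,1],
    [0,0,0,0,0,0,1],
    [0,0,0,0,0,0,1]
  ]
}}

```text
time: 3.15
ee_pos: [0.5054, 0.3688, 0.327]
eef_rot: [0.999, 0.047, -0.007, 0.008]
ft_force: [-0.1, 0.9, -0.1]
width: 0.0001
```

Run:
```python
from h import *
from bench import *
s,M=show();print(M.round(3))
d=np.array([.52,.2,.33])-s["ee_pos"];print("tool shift",(M.T@d).round(4))
p,_=camera("side");cv2.imwrite("pics/s1.png",p)
```

```text
t 3.15 q [-1.04  0.33  0.47  1.26 -0.14  1.6  -2.08] p [0.5054 0.3688 0.327 ] yawx 5.34 z [-0.0132 -0.0162 -0.9998] F [-0.14  0.86 -0.09] w 0.0001
[[ 0.996  0.093 -0.013]
 [ 0.093 -0.996 -0.016]
 [-0.015  0.015 -1.   ]]
tool shift [-0.0012  0.1694 -0.0005]
```

View pics/s1.png

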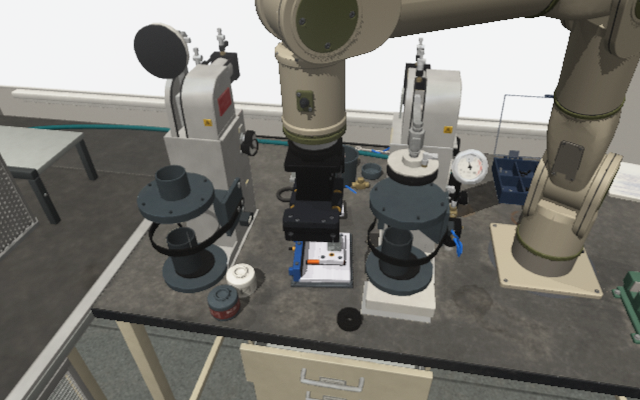

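The arm stands in front of the jig, clear of both testers, with the gripper at side (310,200). I move in over the jig.

Call:
{"name": "send_rows", "arguments": {
  "steps": [
    [0.85,0.85,-1.5,0,0.017,0,1],
    [0,0,-1.4,0,0.02,0,1],
    [0,0,0,0,0.02,0,1],
    [0,0,0,0,0.02,0,1],
    [0,0,0,0,0.02,0,1],
    [0,0,0,0,0.02,0,1],
    [0,0,0,0,0.02,0,1],
    [0,0,0,0,0.02,0,1],
    [0,0,0,0,0.01,0,1],
    [0,0,0,0,0,0,1]
  ]
}}

```text
time: 4.2
ee_pos: [0.5306, 0.1981, 0.3265]
eef_rot: [0.996, 0.089, -0.0, -0.001]
ft_force: [0.1, 0.1, -0.4]
width: 0.0003
```

Run:
```python
from h import *
from bench import *
s,M=show()
c=camera_params("wrist");p,d=camera("wrist");cv2.imwrite("pics/w1.png",p);np.savez("w1.npz",p=p,d=d,K=c["camera_matrix"],T=c["world_from_camera"])
```

```text
t 4.2 q [-0.9   0.17  0.54  1.46 -0.09  1.54 -1.76] p [0.5306 0.1981 0.3265] yawx 10.25 z [-1.0e-04  1.1e-03 -1.0e+00] F [ 0.09  0.07 -0.38] w 0.0003
```

View pics/w1.png

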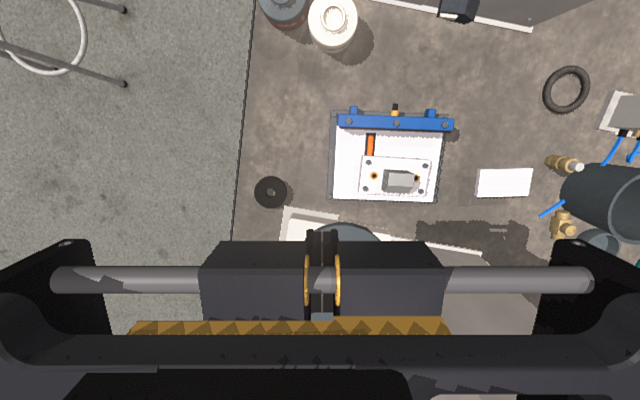

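The wrist view shows the fence at (395,122), bar at (370,145) and manifold at (397,178) with the boss at (402,181). The plain plate is at (505,182).

Run:
```python
from h import *
p=load("w1.npz")[0][95:215,320:460]
cv2.imwrite("pics/c2.png",cv2.resize(p,None,fx=5,fy=5,interpolation=cv2.INTER_CUBIC)[:600,:800])
```

```text
(no output)
```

View pics/c2.png

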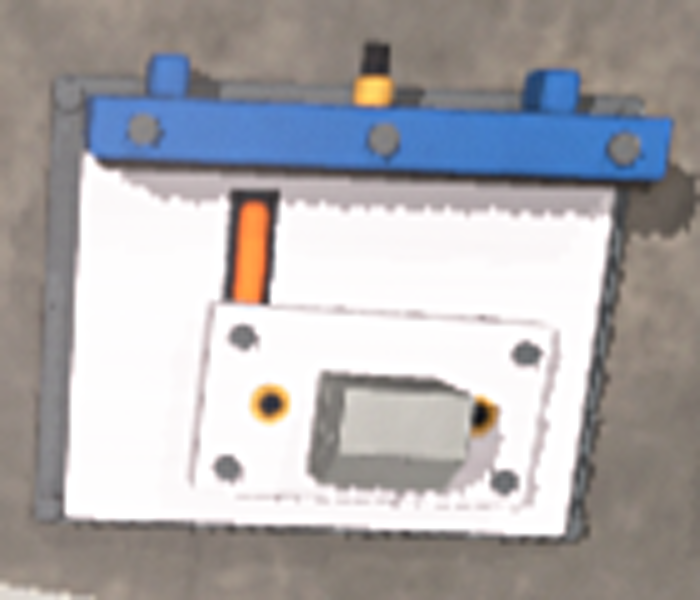

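Run:
```python
from h import *
_,_,K,T=load("w1.npz")
f=lambda u,v,z:ray((320+(u-2)/5,95+(v-2)/5),K,T,z)
B=[f(143,130,.055),f(385,140,.055),f(625,148,.055)];print("fence bolts",np.round(B,4))
dv=B[0]-B[2];print("jig yaw",np.degrees(np.arctan2(dv[1],dv[0]))-90)
for z in(.02,):print("bed rear/fence base L",f(85,160,.055).round(4),f(665,180,.055).round(4), "bar edge",f(232,295,z).round(4),f(270,295,z).round(4),f(252,197,z).round(4))
P={k:f(*v) for k,v in dict(rl=(243,336,.0418),fl=(227,468,.0418),rr=(526,353,.034),fr=(504,482,.034)).items()}
for k in P:print(k,P[k].round(4))
c=sum(P.values())/4;print("centre",c.round(4))
for a,b in(("rl","rr"),("fl","fr")):
    e=P[a]-P[b];print("man yaw",np.degrees(np.arctan2(e[1],e[0]))-90,np.linalg.norm(e))
print("boss top rear L,R",f(345,388,.068).round(4),f(468,394,.066).round(4))
print("boss top front",f(340,455,.068).round(4),f(465,462,.066).round(4))
print("plate rear edge",f(213,303,.045).round(4),f(556,323,.0335).round(4))
```

```text
fence bolts [[0.6009 0.1713 0.055 ]
 [0.6108 0.1011 0.055 ]
 [0.6212 0.0313 0.055 ]]
jig yaw 8.282244889903765
bed rear/fence base L [0.5895 0.1863 0.055 ] [0.6145 0.017  0.055 ] bar edge [0.5548 0.129  0.02  ] [0.557  0.1169 0.02  ] [0.5864 0.1297 0.02  ]
rl [0.5453 0.1266 0.0418]
fl [0.5028 0.1221 0.0418]
rr [0.5551 0.035  0.034 ]
fr [0.5126 0.0303 0.034 ]
centre [0.5289 0.0785 0.0379]
man yaw 6.13867235478078 0.09239464448311951
man yaw 6.14925327278381 0.09266104754587363
boss top rear L,R [0.5391 0.0981 0.068 ] [0.5436 0.0609 0.066 ]
boss top front [0.5188 0.0946 0.068 ] [0.5231 0.0562 0.066 ]
plate rear edge [0.554  0.1386 0.045 ] [0.5661 0.0281 0.0335]
```

Run:
```python
from h import *
for n in("scene0.npz","side0.npz","w1.npz"):
    p,d,K,T=load(n);W=cloud(d,K,T);P=W[d>0];P=P[(P[:,0]<.47)&(P[:,0]>.25)&(P[:,1]<.3)&(P[:,1]>-.05)]
    print(n,[(lo,*(P[(P[:,2]>=lo)&(P[:,2]<lo+.05)][:,0].max().round(3) if ((P[:,2]>=lo)&(P[:,2]<lo+.05)).any() else 0,)) if False else (lo,(round(float(q[:,0].max()),3),round(float(q[q[:,0].argmax(),1]),3)) if len(q:=P[(P[:,2]>=lo)&(P[:,2]<lo+.05)]) else None) for lo in(.03,.1,.15,.2,.25,.3,.35,.4)])
from bench import *
s,M=show()
print("tool shift to hover",(M.T@(np.array([.501,.074,.14])-s["ee_pos"])).round(4))
```

```text
scene0.npz [(0.03, (0.442, 0.139)), (0.1, (0.443, 0.141)), (0.15, (0.423, 0.063)), (0.2, (0.444, 0.141)), (0.25, (0.443, 0.134)), (0.3, (0.413, 0.13)), (0.35, (0.389, -0.048)), (0.4, (0.389, 0.022))]
side0.npz [(0.03, (0.438, 0.13)), (0.1, (0.44, 0.13)), (0.15, (0.425, 0.176)), (0.2, (0.441, 0.137)), (0.25, (0.44, 0.124)), (0.3, (0.41, 0.121)), (0.35, (0.386, -0.043)), (0.4, (0.386, 0.031))]
w1.npz [(0.03, (0.44, 0.133)), (0.1, (0.409, -0.046)), (0.15, (0.41, -0.022)), (0.2, (0.41, -0.01)), (0.25, (0.424, 0.168)), (0.3, (0.411, 0.024)), (0.35, None), (0.4, None)]
t 4.25 q [-0.9   0.17  0.54  1.46 -0.09  1.54 -1.76] p [0.5304 0.199  0.3265] yawx 10.28 z [-2.0e-04  1.2e-03 -1.0e+00] F [ 0.31 -0.09  0.05] w 0.0005
tool shift to hover [-0.0512  0.118   0.1864]
```

Call:
{"name": "send_rows", "arguments": {
  "steps": [
    [0,0,1.5,0,0.014,0,1],
    [0,0,1,-0.005,0.014,0,1],
    [0,0,0,-0.006,0.014,0.01,1],
    [0,0,0,-0.006,0.014,0.02,1],
    [0,0,0,-0.006,0.014,0.02,1],
    [0,0,0,-0.006,0.014,0.02,1],
    [0,0,0,-0.005,0.014,0.02,1],
    [0,0,0,-0.005,0.01,0.02,1],
    [0,0,0,-0.005,0.005,0.015,1],
    [0,0,0,0,0,0,1]
  ]
}}

```text
time: 5.25
ee_pos: [0.4994, 0.074, 0.1965]
eef_rot: [0.998, 0.066, 0.0, -0.001]
ft_force: [-1.2, 0.1, -0.7]
width: 0.0006
```

Run:
```python
from h import *
from bench import *
s,M=show()
print("tool shift to hover",(M.T@(np.array([.499,.0735,.10])-s["ee_pos"])).round(4))
for n in("side","wrist"):
    c=camera_params(n);p,d=camera(n);cv2.imwrite(f"pics/{n}2.png",p);np.savez(f"{n}2.npz",p=p,d=d,K=c["camera_matrix"],T=c["world_from_camera"])
```

```text
t 5.25 q [-0.8   0.07  0.6   1.83 -0.04  1.26 -1.63] p [0.4994 0.074  0.1965] yawx 7.53 z [ 0.      0.0019 -1.    ] F [-1.23  0.08 -0.73] w 0.0006
tool shift to hover [-0.0005  0.0006  0.0965]
```

View pics/wrist2.png

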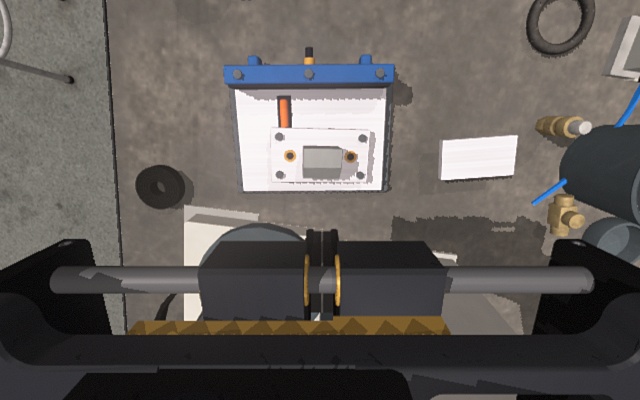

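View pics/side2.png

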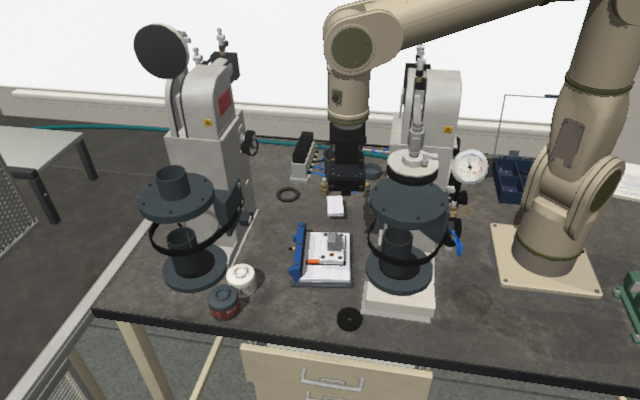

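Both views show the gripper above the jig's front, fingers at wrist (322,240). The manifold's four bolts are at about wrist (279,137), (365,139), (280,175) and (360,176). I measure again from this second wrist position.

Run:
```python
from h import *
p=load("wrist2.npz")[0][60:200,220:400];cv2.imwrite("pics/c3.png",cv2.resize(p,None,fx=4,fy=4,interpolation=cv2.INTER_CUBIC))
```

```text
(no output)
```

View pics/c3.png

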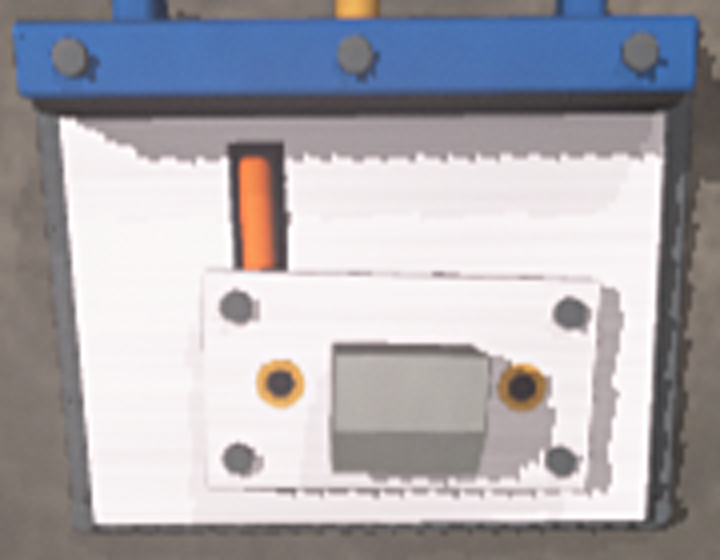

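Run:
```python
from h import *
_,_,K,T=load("wrist2.npz");_,_,K1,T1=load("w1.npz")
g=lambda u,v:(220+(u-1.5)/4,60+(v-1.5)/4);f1=lambda u,v:(320+(u-2)/5,95+(v-2)/5)
A=K1@np.linalg.inv(T1)[:3];B=K@np.linalg.inv(T)[:3]
R={}
for n,a,b in(("fb1",(143,130),(70,57)),("fb2",(385,140),(357,55)),("fb3",(625,148),(641,53)),("rl",(243,336),(236,307)),("fl",(227,468),(239,459)),("rr",(526,353),(571,313)),("fr",(504,482),(561,461)),("btopRL",(345,388),(333,357)),("btopRR",(468,394),(488,360)),("bedfl",(65,520),(92,523)),("btopFL",(340,455),(332,432))):
    X=cv2.triangulatePoints(A,B,np.float64(f1(*a)),np.float64(g(*b))).ravel();R[n]=X[:3]/X[3];print(n,R[n].round(4))
c=(R["rl"]+R["fl"]+R["rr"]+R["fr"])/4;print("c",c.round(4))
print("boss top centre, z .067:",np.mean([ray(g(*q),K,T,.067) for q in((333,357),(488,360),(332,432),(485,434))],0).round(4))
print("boss front low edge z.054",ray(g(335,473),K,T,.0545).round(4),ray(g(476,478),K,T,.0545).round(4))
```

```text
fb1 [0.601  0.1717 0.0594]
fb2 [0.6109 0.1021 0.0591]
fb3 [0.6209 0.0331 0.059 ]
rl [0.5456 0.1275 0.0465]
fl [0.5037 0.1229 0.046 ]
rr [0.5553 0.0362 0.037 ]
fr [0.5137 0.0321 0.0387]
btopRL [0.5391 0.0988 0.0707]
btopRR [0.5424 0.059  0.0607]
bedfl [0.4718 0.1683 0.0231]
btopFL [0.5205 0.0967 0.0758]
c [0.5296 0.0797 0.0421]
boss top centre, z .067: [0.5308 0.0783 0.067 ]
boss front low edge z.054 [0.5052 0.0954 0.0545] [0.509  0.0569 0.0545]
```

Call:
{"name": "send_rows", "arguments": {
  "steps": [
    [0,0,0,0,0,0.012,1],
    [0,0,0,0,0,0.014,1],
    [0,0,0,0,0,0.014,1],
    [0,0,0,0,0,0.014,1],
    [0,0,0,0,0,0.014,1],
    [0,0,0,0,0,0.014,1],
    [0,0,0,0,0,0.01,1],
    [0,0,0,0,0,0.005,1],
    [0,0,0,0,0,0.003,1],
    [0,0,0,0,0,0,1]
  ]
}}

```text
time: 6.35
ee_pos: [0.5035, 0.0791, 0.092]
eef_rot: [0.998, 0.069, 0.003, -0.001]
ft_force: [-0.3, 0.2, -0.3]
width: 0.0001
```

Run:
```python
from h import *
from bench import *
s,M=show()
print("tool shift to contact start",(M.T@(np.array([.501,.0755,.079])-s["ee_pos"])).round(4))
for n in("side","wrist","scene"):
    c=camera_params(n);p,d=camera(n);cv2.imwrite(f"pics/{n}3.png",p);np.savez(f"{n}3.npz",p=p,d=d,K=c["camera_matrix"],T=c["world_from_camera"])
a=cv2.resize(np.load("side3.npz")["p"][150:300,270:470],None,fx=4,fy=4);cv2.imwrite("pics/c4.png",a)
```

```text
t 6.35 q [-0.78  0.2   0.59  1.94 -0.13  1.03 -1.56] p [0.5035 0.0791 0.092 ] yawx 7.87 z [ 0.0064  0.0033 -1.    ] F [-0.35  0.17 -0.25] w 0.0001
tool shift to contact start [-0.003   0.0032  0.013 ]
```

View pics/wrist3.png

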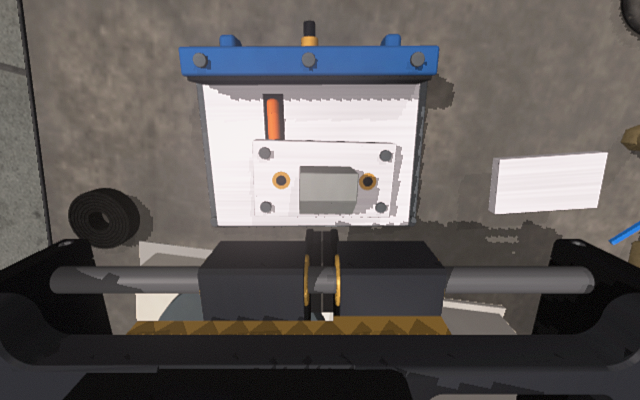

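View pics/c4.png

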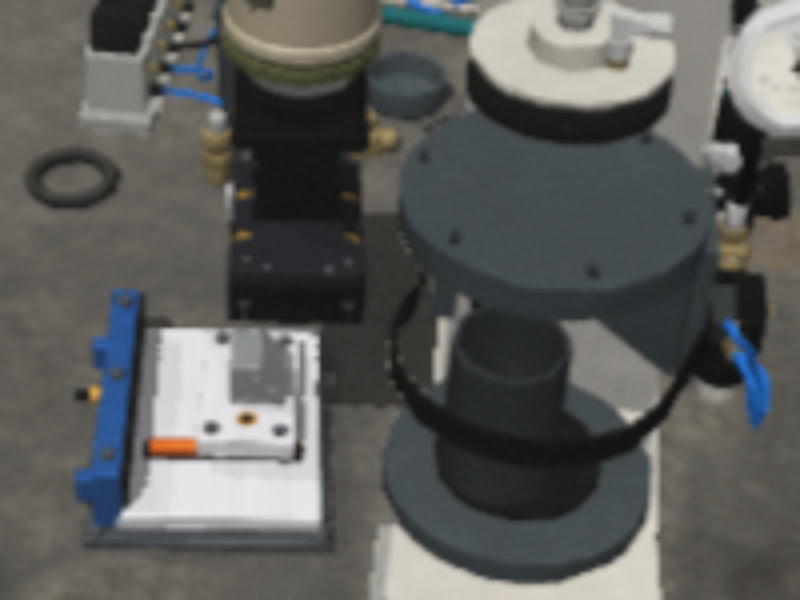

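View pics/scene3.png

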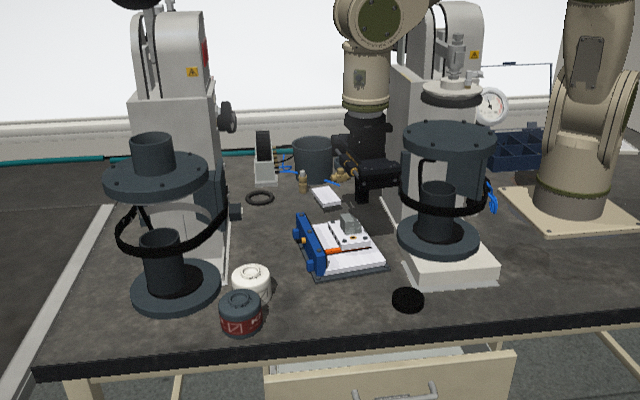

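The reported TCP is right beside the boss, yet in the side view no fingers are there: the body ends at crop (295,315). I check this by projection.

Run:
```python
from h import *
P=np.array([[.5035,.0791,.075],[.5035,.0791,.143],[.49,.17,.143],[.529,.078,.067],[.50,.0,.15]])
for n in("side3.npz","scene3.npz","wrist3.npz"):
    p,d,K,T=load(n);q=(np.linalg.inv(T)@np.c_[P,np.ones(len(P))].T)[:3];uv=(K@q)[:2]/q[2];print(n,uv.T.round(0).tolist())
    W=cloud(d,K,T)
    if 'wrist' not in n:
        m=(d>0)&(W[...,2]>.1)&(W[...,2]<.45)&(W[...,0]>.45)&(W[...,0]<.62)&(W[...,1]>-.2)&(W[...,1]<.25)
        X=W[m]
        for lo in np.arange(.1,.45,.05):
            k=X[(X[:,2]>=lo)&(X[:,2]<lo+.05)]
            if len(k):print(lo.round(2),len(k),k.min(0).round(3),k.max(0).round(3))
    else: 
        print("finger depth",[(r,d[r,322].round(3),W[r,322].round(3).tolist()) for r in (228,232,236,240,250,260)])
    print(T.round(3)[:3,3])
```

```text
side3.npz [[342.0, 236.0], [343.0, 215.0], [343.0, 241.0], [332.0, 237.0], [349.0, 194.0]]
0.1 9 [0.492 0.084 0.102] [0.511 0.09  0.105]
0.15 461 [0.453 0.025 0.171] [0.541 0.177 0.2  ]
0.2 849 [0.453 0.087 0.2  ] [0.527 0.178 0.25 ]
0.25 705 [0.459 0.07  0.25 ] [0.537 0.134 0.299]
0.3 796 [0.458 0.065 0.3  ] [0.543 0.123 0.35 ]
0.35 828 [0.46  0.077 0.35 ] [0.54  0.128 0.4  ]
0.4 902 [0.45  0.055 0.4  ] [0.553 0.135 0.45 ]
[0.401 0.891 0.818]
scene3.npz [[361.0, 213.0], [362.0, 183.0], [380.0, 204.0], [349.0, 217.0], [356.0, 164.0]]
0.1 226 [0.492 0.072 0.1  ] [0.517 0.095 0.15 ]
0.15 1010 [ 0.454 -0.004  0.15 ] [0.553 0.18  0.2  ]
0.2 1645 [ 0.454 -0.011  0.2  ] [0.553 0.18  0.25 ]
0.25 1144 [0.462 0.054 0.25 ] [0.545 0.136 0.3  ]
0.3 1336 [0.463 0.071 0.3  ] [0.546 0.125 0.35 ]
0.35 1382 [0.464 0.071 0.35 ] [0.544 0.129 0.4  ]
0.4 1895 [0.45  0.038 0.4  ] [0.556 0.136 0.45 ]
[0.692 0.922 0.554]
wrist3.npz [[321.0, 228.0], [321.0, 283.0], [126.0, 284.0], [328.0, 190.0], [490.0, 319.0]]
finger depth [(228, np.float32(0.283), [0.474, 0.075, 0.001]), (232, np.float32(0.173), [0.513, 0.08, 0.104]), (236, np.float32(0.168), [0.513, 0.08, 0.109]), (240, np.float32(0.163), [0.513, 0.08, 0.115]), (250, np.float32(0.153), [0.512, 0.08, 0.126]), (260, np.float32(0.155), [0.506, 0.079, 0.125])]
[0.579 0.089 0.265]
```

Run:
```python
from h import *
p=load("scene3.npz")[0][140:260,310:430];cv2.imwrite("pics/c5.png",cv2.resize(p,None,fx=5,fy=5,interpolation=cv2.INTER_CUBIC))
p=load("wrist3.npz")[0][200:330,250:400];cv2.imwrite("pics/c6.png",cv2.resize(p,None,fx=4,fy=4,interpolation=cv2.INTER_CUBIC))
```

```text
(no output)
```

View pics/c5.png

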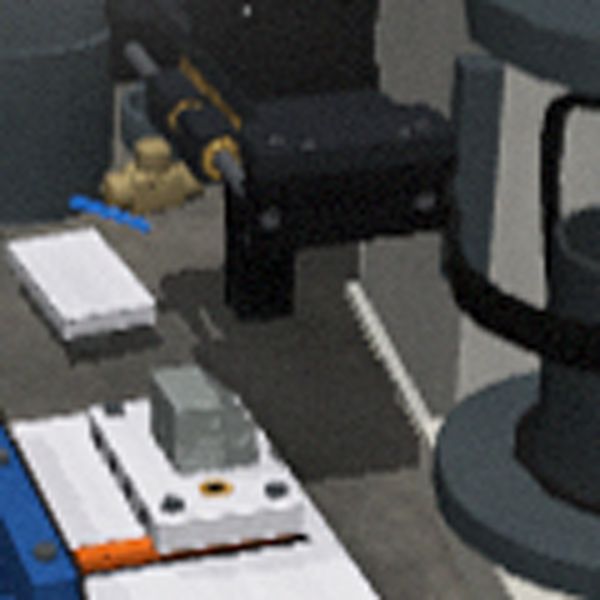

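View pics/c6.png

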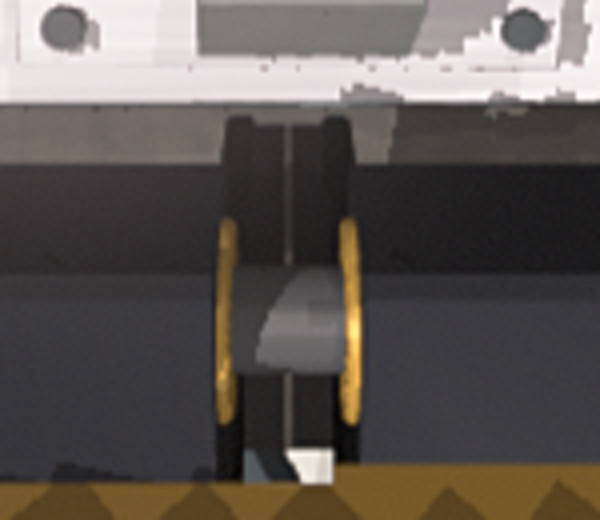

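Scene crop c5: the fingertips end at pixel (362,203), so they stand at z ≈ 0.10. That is about 25 mm higher than TCP + tip_extent suggests. I'll go down in small steps and judge by force and picture.

Call:
{"name": "send_rows", "arguments": {
  "steps": [
    [-0.1,-0.4,0,-0.003,0.003,0.003,1],
    [0,0,0,0,0,0.003,1],
    [0,0,0,0,0,0.003,1],
    [0,0,0,0,0,0.003,1],
    [0,0,0,0,0,0.002,1],
    [0,0,0,0,0,0,1],
    [0,0,0,0,0,0,1],
    [0,0,0,0,0,0,1],
    [0,0,0,0,0,0,1],
    [0,0,0,0,0,0,1]
  ]
}}

```text
time: 7.5
ee_pos: [0.5019, 0.0757, 0.0786]
eef_rot: [0.998, 0.069, 0.001, -0.001]
ft_force: [-0.1, -0.7, 0.3]
width: 0.0005
```

```bash
cat >> h.py <<'E'
def look(i):
    from bench import camera,camera_params
    o=[]
    for n,r in(("scene",(160,260,300,420)),("wrist",(20,270,160,460))):
        c=camera_params(n);p,d=camera(n);np.savez(f"{n}{i}.npz",p=p,d=d,K=c["camera_matrix"],T=c["world_from_camera"])
        k=p[r[0]:r[1],r[2]:r[3]];o.append(cv2.resize(k,(400*k.shape[1]//k.shape[0]*1,400) if n=="scene" else (320,267),interpolation=cv2.INTER_CUBIC))
    C=np.zeros((400,800,3),np.uint8);C[:,:o[0].shape[1]]=o[0][:,:480];C[:267,480:]=o[1];cv2.imwrite(f"pics/L{i}.png",C)
E
python3 - <<'E'
from h import *
show();look(4);show()
E
```

```text
t 7.5 q [-0.77  0.22  0.59  1.95 -0.14  1.01 -1.55] p [0.5019 0.0757 0.0786] yawx 7.86 z [ 0.0022  0.002  -1.    ] F [-0.12 -0.65  0.33] w 0.0005
t 7.6 q [-0.77  0.22  0.59  1.95 -0.14  1.01 -1.55] p [0.5019 0.0757 0.0786] yawx 7.86 z [ 0.0022  0.002  -1.    ] F [-0.53  0.24 -0.11] w 0.0001
```

View pics/L4.png

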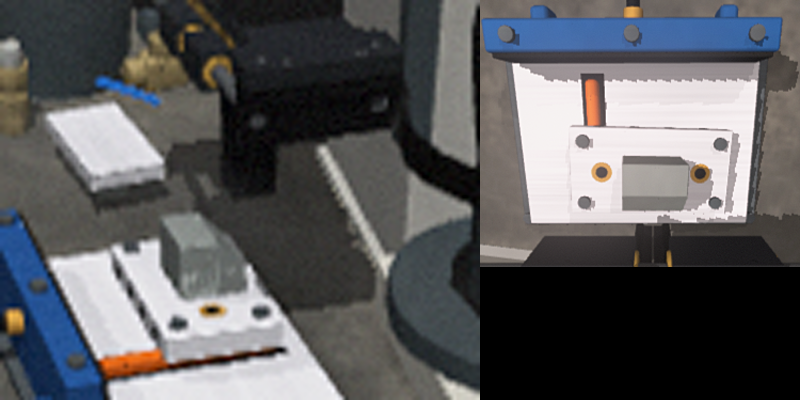

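No contact yet. The tips are at scene pixel (362,209), about z 0.085. Lower 20 mm more.

Call:
{"name": "send_rows", "arguments": {
  "steps": [
    [0,0,0,-0.001,0,0.004,1],
    [0,0,0,0,0,0.004,1],
    [0,0,0,0,0,0.004,1],
    [0,0,0,0,0,0.003,1],
    [0,0,0,0,0,0.003,1],
    [0,0,0,0,0,0.002,1],
    [0,0,0,0,0,0,1],
    [0,0,0,0,0,0,1],
    [0,0,0,0,0,0,1],
    [0,0,0,0,0,0,1]
  ]
}}

```text
time: 8.6
ee_pos: [0.5007, 0.0755, 0.0566]
eef_rot: [0.998, 0.069, 0.001, -0.001]
ft_force: [0.6, 0.5, 0.1]
width: 0.0001
```

Run:
```python
from h import *
show();look(5);show()
```

```text
t 8.6 q [-0.76  0.25  0.58  1.98 -0.17  0.96 -1.53] p [0.5007 0.0755 0.0566] yawx 7.86 z [ 0.0018  0.0017 -1.    ] F [0.57 0.49 0.13] w 0.0001
t 8.7 q [-0.76  0.25  0.58  1.98 -0.17  0.96 -1.53] p [0.5007 0.0756 0.0566] yawx 7.86 z [ 0.0018  0.0018 -1.    ] F [ 0.44 -1.31 -0.26] w 0.0007
```

View pics/L5.png

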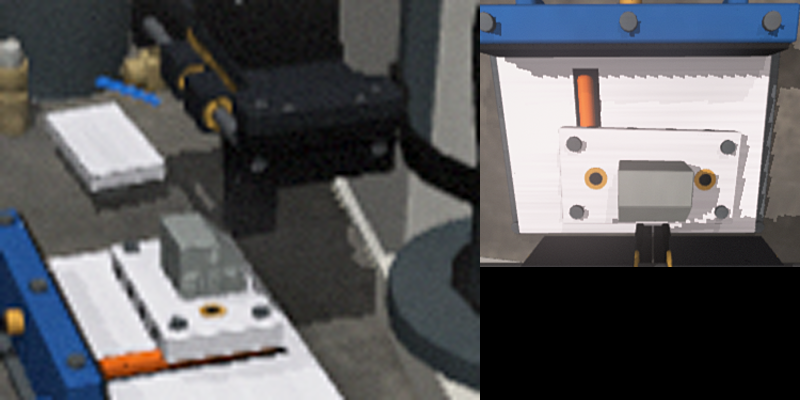

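The tip is now at z ≈ 0.06, just in front of the boss: scene crop (250,235), wrist crop (652,225). I edge forward to touch.

Call:
{"name": "send_rows", "arguments": {
  "steps": [
    [0,0,0,0.002,0,0,1],
    [0,0,0,0.002,0,0,1],
    [0,0,0,0.002,0,0,1],
    [0,0,0,0.002,0,0,1],
    [0,0,0,0.002,0,0,1],
    [0,0,0,0.002,0,0,1],
    [0,0,0,0.002,0,0,1],
    [0,0,0,0.002,0,0,1],
    [0,0,0,0.002,0,0,1],
    [0,0,0,0.002,0,0,1]
  ]
}}

```text
time: 9.7
ee_pos: [0.5215, 0.0784, 0.0565]
eef_rot: [0.998, 0.069, 0.0, -0.001]
ft_force: [-1.5, -0.4, 0.3]
width: 0.0005
```

Run:
```python
from h import *
show();look(6);show()
```

```text
t 9.7 q [-0.74  0.3   0.58  1.92 -0.2   0.98 -1.5 ] p [0.5215 0.0784 0.0565] yawx 7.87 z [ 2.0e-04  1.6e-03 -1.0e+00] F [-1.53 -0.39  0.28] w 0.0005
t 9.8 q [-0.74  0.3   0.58  1.92 -0.2   0.98 -1.5 ] p [0.5217 0.0784 0.0566] yawx 7.87 z [ 6.0e-04  1.5e-03 -1.0e+00] F [-0.4  -1.16  0.66] w 0.0007
```

View pics/L6.png

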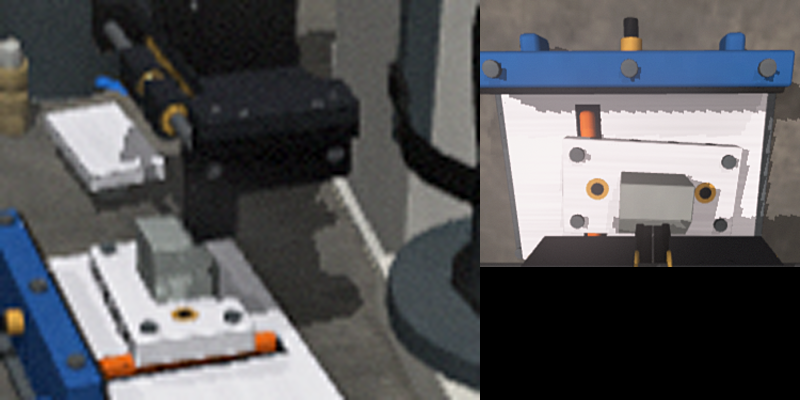

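The plate moved forward about 10 mm under a light push. It turned slightly because its −y end lags: bolts at wrist crop (577,155) and (728,161). I shift the contact 5 mm toward −y and begin the diagonal press.

Call:
{"name": "send_rows", "arguments": {
  "steps": [
    [0,0,0,-0.003,0,0,1],
    [0,0,0,0,0.005,0,1],
    [0,0,0,0.003,0,0,1],
    [0,0,0,0.002,0,0.001,1],
    [0,0,0,0.002,0,0.002,1],
    [0,0,0,0.002,0,0.002,1],
    [0,0,0,0.002,0,0.002,1],
    [0,0,0,0.002,0,0.002,1],
    [0,0,0,0.002,0,0.002,1],
    [0,0,0,0.002,0,0.002,1]
  ]
}}

```text
time: 10.8
ee_pos: [0.5387, 0.0761, 0.0509]
eef_rot: [0.998, 0.069, 0.001, -0.004]
ft_force: [-12.2, -1.6, 27.7]
width: 0.0001
```

Run:
```python
from h import *
show();look(7);show()
```

```text
t 10.8 q [-0.71  0.34  0.57  1.88 -0.23  0.98 -1.47] p [0.5387 0.0761 0.0509] yawx 7.86 z [ 6.0e-04  7.5e-03 -1.0e+00] F [-12.16  -1.62  27.73] w 0.0001
t 10.9 q [-0.71  0.34  0.57  1.88 -0.23  0.98 -1.47] p [0.5391 0.0761 0.0507] yawx 7.86 z [ 0.0014  0.0074 -1.    ] F [-8.1  -1.72 25.59] w 0.0003
```

View pics/L7.png

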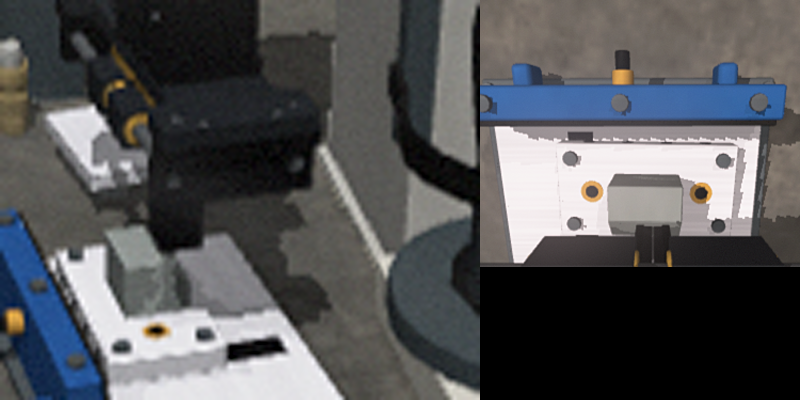

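The plate is down: the bar has vanished under it, with a force of about 28 N down and 12 N forward. It is still short of the fence by roughly 10 mm, so I slide forward holding a lighter down push.

Call:
{"name": "send_rows", "arguments": {
  "steps": [
    [0,0,0,0.002,0,0.001,1],
    [0,0,0,0.002,0,0.001,1],
    [0,0,0,0.002,0,0.001,1],
    [0,0,0,0.002,0,0.001,1],
    [0,0,0,0.002,0,0.001,1],
    [0,0,0,0.002,0,0.001,1],
    [0,0,0,0.002,0,0.001,1],
    [0,0,0,0.002,0,0.001,1],
    [0,0,0,0.002,0,0.001,1],
    [0,0,0,0.002,0,0.001,1]
  ]
}}

```text
time: 11.9
ee_pos: [0.5509, 0.0786, 0.0506]
eef_rot: [0.998, 0.068, -0.012, -0.008]
ft_force: [-20.6, -1.5, 30.0]
width: 0.0002
```

Run:
```python
from h import *
show();look(8);show()
```

```text
t 11.9 q [-0.68  0.39  0.56  1.83 -0.26  1.02 -1.44] p [0.5509 0.0786 0.0506] yawx 7.81 z [-0.0241  0.0153 -0.9996] F [-20.58  -1.45  30.  ] w 0.0002
t 12.0 q [-0.68  0.39  0.56  1.83 -0.26  1.02 -1.44] p [0.5509 0.0786 0.0506] yawx 7.81 z [-0.0241  0.0152 -0.9996] F [-20.17  -2.19  29.99] w 0.0007
```

View pics/L8.png

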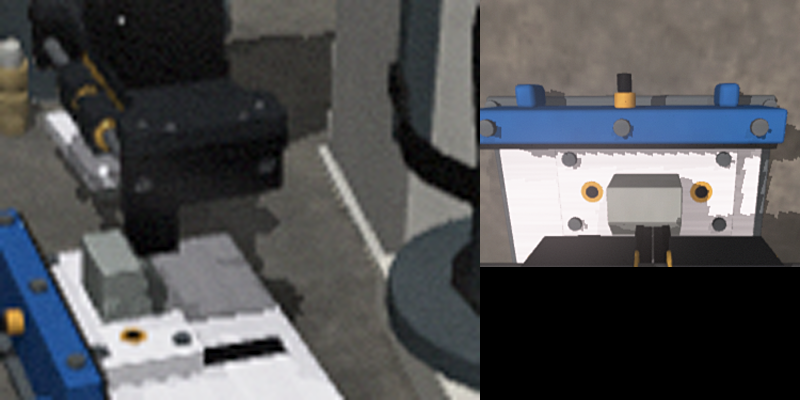

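Run:
```python
from h import *
from bench import *
c=camera_params("side");p,d=camera("side");np.savez("side8.npz",p=p,d=d,K=c["camera_matrix"],T=c["world_from_camera"])
a=cv2.resize(p[215:295,280:360],(400,400),interpolation=cv2.INTER_CUBIC)
b=cv2.resize(load("scene8.npz")[0][205:285,290:370],(400,400),interpolation=cv2.INTER_CUBIC)
cv2.imwrite("pics/c8.png",np.hstack([a,b]))
w=cv2.resize(load("wrist8.npz")[0][80:240,160:420],None,fx=3,fy=3,interpolation=cv2.INTER_CUBIC);cv2.imwrite("pics/c9.png",w)
```

```text
(no output)
```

View pics/c8.png

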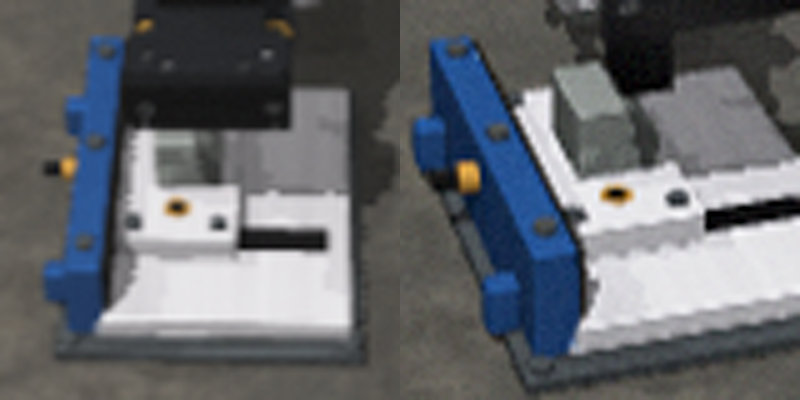

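View pics/c9.png

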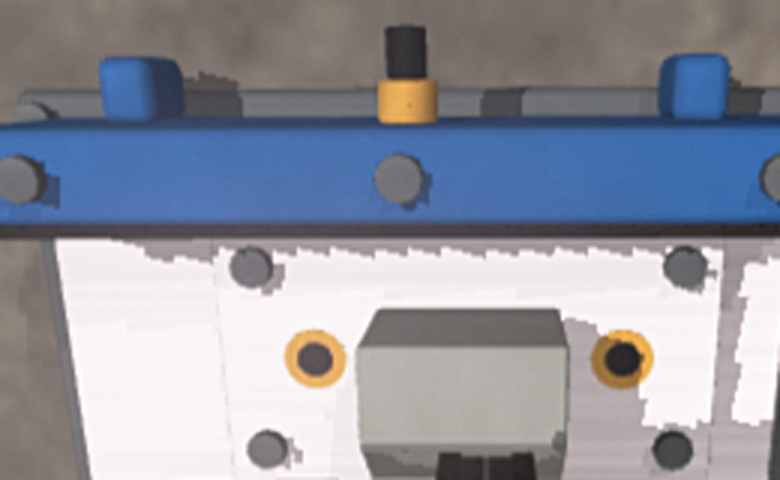

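Plate looks parallel and against the rubber: bolts at wrist crop rows 267/266, no rear gap visible, plate top level. I check by numbers.

Run:
```python
from h import *
_,_,K,T=load("wrist8.npz")
g=lambda u,v:(160+(u-1)/3,80+(v-1)/3)
f=lambda u,v,z:ray(g(u,v),K,T,z)
yaw=np.radians(8.28);ex=np.array([np.cos(yaw),np.sin(yaw)]);ey=np.array([-ex[1],ex[0]])
F=[f(20,180,.056),f(400,179,.056)];d=F[0]-F[1];print("fence yaw",np.degrees(np.arctan2(d[1],d[0]))-90,np.round(F,4))
P=[f(252,267,.036),f(686,266,.036),f(268,450,.036),f(673,450,.036)];print(np.round(P,4))
for a,b in((0,1),(2,3)):
    d=P[a]-P[b];print("plate yaw",np.degrees(np.arctan2(d[1],d[0]))-90,np.linalg.norm(d))
c=np.mean(P,0)[:2]
rel=c-F[1][:2];print("centre rel fence bolt: x %.4f y %.4f"%(rel@ex,rel@ey))
# black rubber lower edge at z .055
e=f(400,237,.055)[:2];print("rubber top edge rel bolt",((e-F[1][:2])@ex).round(4), "=> gap", (-(rel@ex+.030)+((e-F[1][:2])@ex)).round(4))
```

```text
fence yaw 8.148463814529379 [[0.6009 0.173  0.056 ]
 [0.6109 0.1028 0.056 ]]
[[0.5854 0.1342 0.036 ]
 [0.5987 0.0425 0.036 ]
 [0.5432 0.1281 0.036 ]
 [0.5566 0.0366 0.036 ]]
plate yaw 8.23344938099325 0.09267080084939328
plate yaw 8.328655232899251 0.09245642624073314
centre rel fence bolt: x -0.0420 y -0.0115
rubber top edge rel bolt -0.011 => gap 0.0011
```

Numbers agree: yaw difference about 0.1°, gap about 1 mm (within measuring error), sideways offset −11.5 mm. I push once more to confirm it stands against the fence, easing the tool's small lean.

Call:
{"name": "send_rows", "arguments": {
  "steps": [
    [-0.1,0.1,0,0.002,0,0.001,1],
    [-0.1,0.1,0,0.002,0,0.001,1],
    [-0.1,0.1,0,0.002,0,0.001,1],
    [-0.1,0.1,0,0.002,0,0.001,1],
    [0,0,0,0.002,0,0.001,1],
    [0,0,0,0.002,0,0.001,1],
    [0,0,0,0.002,0,0.001,1],
    [0,0,0,0.002,0,0.001,1],
    [0,0,0,0.002,0,0.001,1],
    [0,0,0,0.002,0,0.001,1]
  ]
}}

```text
time: 13.05
ee_pos: [0.5504, 0.0787, 0.0511]
eef_rot: [0.997, 0.067, -0.033, -0.011]
ft_force: [-18.7, -2.9, 28.1]
width: 0.0004
```

Run:
```python
from h import *
from bench import *
show();look(9);show()
w=cv2.resize(load("wrist9.npz")[0][80:240,160:420],None,fx=3,fy=3,interpolation=cv2.INTER_CUBIC);cv2.imwrite("pics/c10.png",w)
for i in range(2):
  camera("side");show()
```

```text
t 13.05 q [-0.66  0.42  0.56  1.79 -0.28  1.07 -1.43] p [0.5504 0.0787 0.0511] yawx 7.69 z [-0.067   0.0168 -0.9976] F [-18.71  -2.85  28.12] w 0.0004
t 13.15 q [-0.66  0.42  0.56  1.79 -0.28  1.07 -1.43] p [0.5504 0.0787 0.0511] yawx 7.69 z [-0.0671  0.0168 -0.9976] F [-18.61  -2.41  28.55] w 0.0006
t 13.2 q [-0.66  0.42  0.56  1.79 -0.28  1.07 -1.43] p [0.5504 0.0787 0.0511] yawx 7.69 z [-0.0669  0.0168 -0.9976] F [-18.85  -1.87  29.09] w 0.0004
t 13.25 q [-0.66  0.42  0.56  1.79 -0.28  1.07 -1.43] p [0.5504 0.0787 0.0511] yawx 7.69 z [-0.0669  0.0167 -0.9976] F [-19.41  -2.47  27.65] w 0.0004
```

View pics/c10.png

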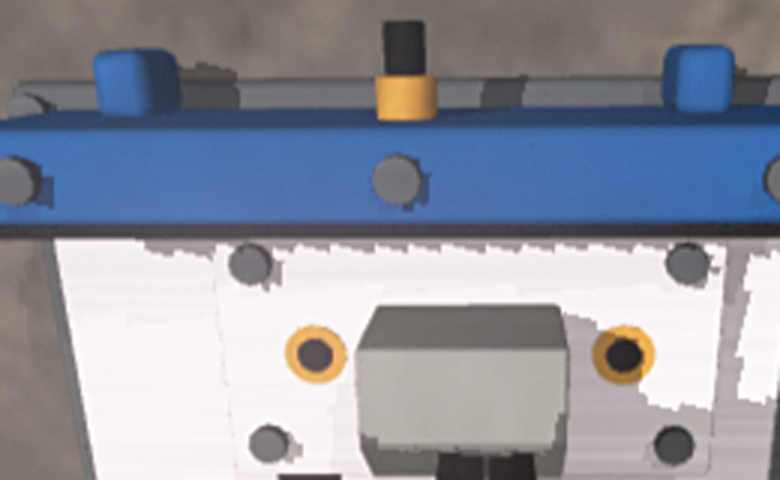

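View pics/L9.png

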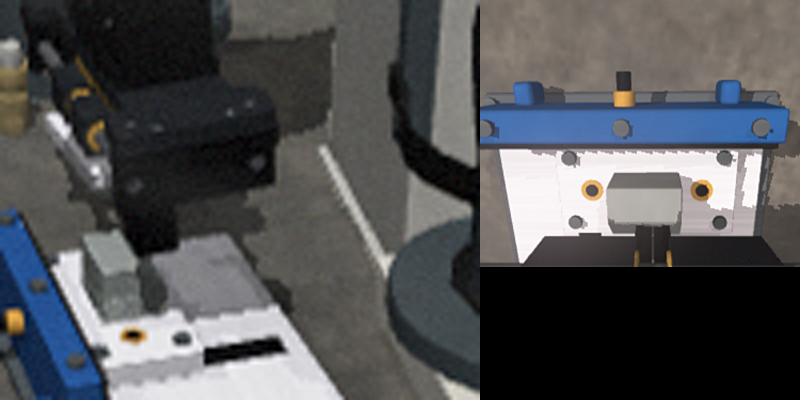

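The further push turned only the tool; the tip didn't advance, so the plate stands against the fence. The force stays steady over 0.2 s at about 19 N back and 28 N down. Handing in while holding.

Run:
```python
from bench import *
print(close_job())
```

```text
the job is handed in; nothing more can be done
None
```

I pressed the manifold plate down onto the bed, pushed it back against the fence, and handed the job in while still holding it. The shut fingers push diagonally on the boss's bevel. No verdict is reported, so these are only my own last checks:

- **Push:** the wrist force was steady at about 19 N back and 28 N down. I had no direct reading of the force on the fence or the bed.
- **Alignment:** the plate was about 0.1° from parallel to the fence and about 12 mm off its middle. The measured rear gap was about 1 mm, which is within the 2 mm calibration error. These figures come from just before the last push.
- **Against the fence:** a further push moved the fingertips no farther forward; it only made the tool lean about 4°.
- **Down on the bed:** the ejector bar had dropped out of sight in its slot and the plate looked level. I did not measure its tilt or the bar's travel.
- **Bystanders:** I did not touch any of them, but took no end measurement of their positions.

One check disagreed with the text: the fingertips looked about 25 mm higher than the tool position and `tip_extent` suggested. I made the last descent and the contact by picture and force instead.

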